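# Raise the counterweighted keeper arm off the blue-lidded specimen pot

## Robot

A 6-joint arm with a two-finger parallel gripper is mounted at the origin on a cart in front of the work surface, level with it; the furniture and walls round the work are solid. World frame = base frame: x ahead of the robot, y to its left, z up, the work surface at z = 0. Lengths are in m, angles in rad, forces in N, time in s.
With the tool pointing down it reaches from about 0.3 to 0.85 m from the base axis. Payload 5.4 kg.
Tool frame: the origin (TCP) lies on the mounting face of the last link; the fingertips stand 173 mm ahead of it and the grasp point (between the pads) lies 155 mm ahead of it; z points along the fingers, y is the line along which they close (so a half turn about z gives the same grasp; the last joint's range is limited). The gripper opens to 85 mm and grips with 20 to 120 N. Pads are 22 mm wide; open, the fingers measure 114 mm over their backs; the gripper's body (76 mm by 85 mm) begins 54 mm behind the grasp point. The pads swing forward as they close: fully open they stand 13 mm farther back than shut.
Start: joints at [-1.321, 0.158, 1.597, -0, 1.386, -0.21], TCP at [0.255, -0.515, 0.405] pointing down, gripper open.
Joint ranges: [-2.91, 2.91], [-0.94, 2.29], [0.18, 2.7], [-1.29, 4.43], [0.17, 2.64], [-3, 3]. Speed limits (rad/s): [2.57, 2.57, 3.14, 3.14, 3.14, 3.14].

## Interface

Orientations are given as a unit quaternion [w, x, y, z].
In Python, from bench import * gives the robot as it stands. The module is installed in compiled form; this text tells all that it offers.
- The arm moves only by the tool send_rows, never from a script. Its argument "steps" is a list of rows, each a list of 3 entries, a list of its own where there are three numbers: the finger opening in m, from 0 to 0.0854, then the shift along the tool's x, y, z in m, then the turn, a rotation vector about the tool's x, y, z in degrees. In form: [[jaw, [tx, ty, tz], [wx, wy, wz]], ...]. A call has 1 to 20 rows; each row is the pose to reach, as a shift and turn from the pose commanded when the call began, along the tool's axes at that moment; what a row does not reach only later rows make up. A row lasts 1/10 s, in which the tool goes at most 50 mm and 8.59 degrees, less where a joint would pass 70% of its speed; a pose out of reach is approached as far as the arm can. A call with a gripper value outside its range is refused whole. The fingers move at their own pace and stop on an object; the grip force is fixed at half the most. Time passes only in rows, so rows that repeat a pose let the fingers close. It gives the time, the measured TCP pose, the force, the opening and the grip force at its end, in the units of the state.
- read_state(): the state, without advancing time (a new reading comes with each control period).
- read_camera(name): name is "scene" or "side" or "wrist"; returns a dict with "image" (400x640x3 uint8, red, green, blue), "fx", "fy", "cx", "cy" (pixels), "T" (4x4, takes a point from camera to world coordinates). Camera axes: x right, y up, looking along -z (the intrinsics and any distortion apply to the point x, -y, -z); pixel columns grow to the right and rows downward; lengths in m; the calibration is good to about 2 mm. A picture is of the moment at which its call begins. There is no depth.
- sign_off(): hands the job in; it is judged then, once.
The state is a dict: "clock": time; "joints": joint angles; "qvel": joint speeds; "joint_torque": joint torques, N m; "tcp_pos": TCP position; "orientation": TCP orientation; "ft_force": force on the tool from outside, world axes, zero at the start; "moment": the same for the moment, N m; "gripper_width": opening from 0.0 (shut) to 1.0 (fully open); "finger_force": force on a finger pad.
Only numpy, scipy, OpenCV 4.12 (cv2) and the standard library are available. Lean on these libraries where they do the work, as an engineer would, in place of code of your own. Each camera call takes 0.05 s, during which the arm holds its last target. There are 200 camera calls.

## Task

Two specimen pots stand in holders, each kept in place by a counterweighted arm with a red ball at its front end. Lift the arm over the blue-lidded pot by its ball, past its balance point, and let go so that it swings over and rests open against its stop by itself, leaving the pot standing in its nest. Do not fling the arm, and leave the arm over the white-lidded pot down.

Things in the scene. Friction and masses are not known exactly. Their poses are not given: they have to be found in the camera images.
- blue_ball (a point): Centre of the red ball, 30 mm across, on the front end of the level, 10 mm wide arm over the blue-lidded pot; 78 mm above the bench when shut, free in front, below and at its sides (the white pot's arm looks the same). The arm's hinge lies 170 mm along this point's +x axis; y is parallel to the hinge axis, z up when shut. A brass counterweight stands above the hinge, up to 160 mm high.
- blue_keeper (a joint): Angle of the arm over the blue-lidded pot, rad: 0 level (shut), growing as the ball rises: it runs on a circle of 170 mm radius about the hinge, up and away over the pot. Takes about 1 N. Balance near 0.84: below it the arm falls shut, beyond it falls open, damped (1 to 2 s), to its stop at 1.83. Pinch the ball along the hinge axis, so it can turn in the fingers; release at 1.1 to 1.3.
- white_keeper (a joint): Angle of the same kind of arm on the other holder, over the white-lidded pot, rad: 0 level (shut), growing as its ball rises. To be left shut.
- blue_pot: Clear specimen pot with a blue lid, 46 mm across, 56 mm high, standing loose (3 mm play) in a 10 mm high ring nest 80 mm in front of the hinge, under the arm. Origin: centre of its underside (12 mm above the bench), z up.
Things that resemble listed ones, but are neither listed nor needed, are in the scene too. What is shaped like the blue_pot but purple is not meant.

How it is judged:
By the outcome, as a careful person would: the job done as asked, in the order asked, and still so for the second after the job is handed in, with the robot touching nothing.
It also fails if it takes over 40 s, if anything falls off the work surface, if the arm or the gripper's body presses on something with over 40 N, if the wrist force passes 120 N, or if a joint passes its speed limit or range.

## Working session

There is one attempt and no reset: what is moved stays moved. The work goes in short steps, Python scripts to look and compute and a tool call to move; the robot and the scene stay as the last step left them, time stands still between calls to the robot, and variables do not carry over. Pictures are saved under pics/ and viewed, at most 10 in all, crops included, and the job is handed in when it is done.

Besides the shell and the picture viewer there is one more tool, called after "Call:" by a JSON object that holds its "api" and its "payload", one argument or row to a line. send_rows: Moves the arm, as the interface text tells. Its arguments: {"type":"object","properties":{"steps":{"type":"array"}},"required":["steps"]}

```bash
mkdir -p pics
python3 - <<'E'
from bench import *
import cv2
for n in ["scene","side"]:
    c=read_camera(n); cv2.imwrite(f"pics/{n}0.png",c["image"][:,:,::-1]); print(n,c["fx"],c["fy"],c["cx"],c["cy"],c["T"].tolist() if hasattr(c["T"],'tolist') else c["T"],[k for k in c])
s=read_state();print(s)
E
```

```text
scene 369.70935402496434 369.70935402496434 320.3265238598941 197.6301473703907 [[-0.851917892991719, 0.2987212707168738, -0.43011801406340355, 0.14212882175271968], [-0.5235612423568848, -0.4687079603017048, 0.7114748579194704, 0.703075166699659], [0.010932936580133626, 0.8313112836784496, 0.5556995775836284, 0.6492112704077361], [0.0, 0.0, 0.0, 1.0]] ['image', 'fx', 'fy', 'cx', 'cy', 'T']
side 366.5688468763387 366.5688468763387 322.404922540239 203.61306408432236 [[-0.9979298262414251, -0.017540374391835794, 0.061874042731609236, 0.6254412821873291], [0.06041648411087665, -0.5854473811711064, 0.8084560670361584, 0.6577787410594256], [0.022043374184524418, 0.8105206346207895, 0.5852951311163228, 0.5892989748349847], [0.0, 0.0, 0.0, 1.0]] ['image', 'fx', 'fy', 'cx', 'cy', 'T']
{'clock': 0.1, 'joints': array([-1.32108305e+00,  1.58995540e-01,  1.59812419e+00, -2.30050144e-05,
        1.38620417e+00, -2.10097782e-01]), 'qvel': array([ 0.00030772, -0.00222098, -0.00389442, -0.00036462, -0.00052665,
       -0.00128339]), 'joint_torque': array([-1.38824308e-05, -3.96992004e+01, -3.32336605e+01, -2.91169499e-04,
        4.20942364e-03, -3.05463196e-06]), 'tcp_pos': array([ 0.25508746, -0.51503446,  0.4038008 ]), 'orientation': array([-8.65231814e-04,  9.73687080e-01,  2.27887519e-01, -2.84480148e-05]), 'ft_force': array([-0.3311279 ,  0.3628703 ,  0.82912097]), 'moment': array([-0.00197542,  0.01877215, -0.0059696 ]), 'finger_force': 0.0, 'gripper_width': 0.99833694412504}
```

View pics/scene0.png

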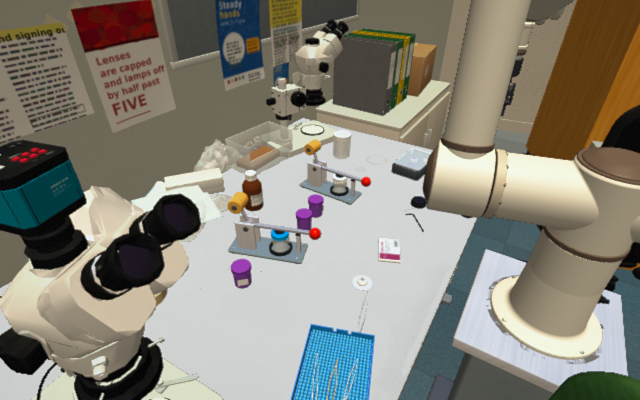

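View pics/side0.png

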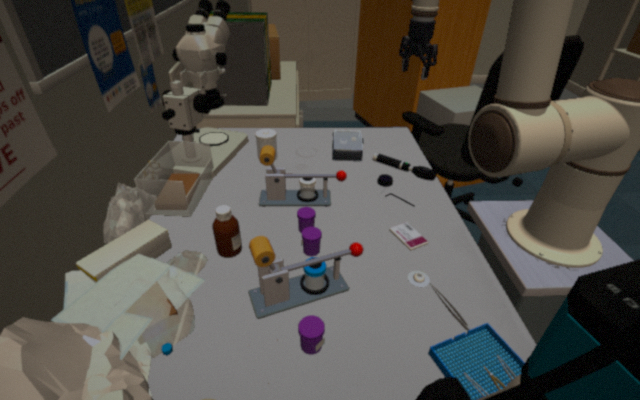

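Scene image: blue-lid holder's ball at about (315,233), white's at (366,182). Side image: the balls are at (357,249) and (341,176), with the blue lid at (315,268).

```bash
cat > h.py <<'E'
import numpy as np, cv2
from bench import *
def ray(c,u,v):
    d=np.array([(u-c["cx"])/c["fx"],-(v-c["cy"])/c["fy"],-1.]);T=np.array(c["T"]);d=T[:3,:3]@d
    return T[:3,3],d/np.linalg.norm(d)
def onz(c,u,v,z):
    o,d=ray(c,u,v);return o+d*(z-o[2])/d[2]
def tri(rs):
    A=sum(np.eye(3)-np.outer(d,d) for o,d in rs);b=sum((np.eye(3)-np.outer(d,d))@o for o,d in rs);p=np.linalg.solve(A,b)
    return p,[round(float(np.linalg.norm(np.cross(p-o,d)))*1e3,1) for o,d in rs]
def blobs(img,lo,hi,amin=20):
    hsv=cv2.cvtColor(img,cv2.COLOR_RGB2HSV);m=cv2.inRange(hsv,lo,hi)
    n,l,st,ce=cv2.connectedComponentsWithStats(m)
    return [(ce[i].round(2).tolist(),st[i].tolist()) for i in range(1,n) if st[i,4]>=amin]
def red(img): return blobs(np.ascontiguousarray(img[:,:,::-1]),(110,180,80),(130,255,255))
E
python3 - <<'E'
from h import *
cs={n:read_camera(n) for n in("scene","side")}
for n,c in cs.items():
    im=c["image"]
    print(n,"red",red(im)); print("blue",blobs(im,(95,150,80),(110,255,255))); print("brass",blobs(im,(10,150,100),(22,255,255),60))
a=cv2.resize(cs["scene"]["image"][185:275,220:335],None,fx=5,fy=5,interpolation=2)
b=cv2.resize(cs["side"]["image"][225:325,240:375],None,fx=4,fy=4,interpolation=2)
cv2.imwrite("pics/ca.png",a[:,:,::-1]);cv2.imwrite("pics/cb.png",b[:,:,::-1])
E
```

```text
scene red [([141.15, 7.97], [125, 0, 28, 18, 345]), ([104.05, 23.68], [72, 6, 61, 41, 1290]), ([141.86, 29.83], [131, 22, 21, 16, 204]), ([38.25, 150.22], [30, 148, 17, 6, 60]), ([29.14, 154.49], [21, 152, 17, 6, 63]), ([19.85, 159.08], [12, 157, 17, 6, 62]), ([365.57, 181.19], [362, 178, 8, 8, 53]), ([314.4, 233.03], [310, 228, 10, 11, 88])]
blue [([279.89, 72.98], [274, 66, 12, 14, 47]), ([279.01, 235.62], [271, 230, 18, 11, 128]), ([335.16, 362.53], [291, 325, 83, 75, 4130]), ([314.79, 382.29], [313, 366, 5, 34, 68]), ([349.89, 380.79], [346, 367, 9, 28, 53]), ([331.51, 387.29], [328, 373, 8, 27, 102])]
brass [([619.42, 92.08], [583, 22, 57, 127, 2434]), ([252.42, 44.26], [247, 37, 13, 16, 151]), ([429.42, 57.44], [424, 48, 12, 21, 89]), ([415.09, 75.18], [408, 57, 15, 38, 368]), ([312.48, 146.53], [304, 140, 17, 15, 146]), ([259.36, 151.9], [251, 147, 21, 13, 119]), ([238.11, 201.62], [228, 192, 21, 21, 269])]
side red [([340.92, 174.75], [337, 171, 9, 8, 59]), ([355.93, 248.55], [350, 243, 12, 12, 113])]
blue [([315.73, 269.79], [304, 262, 22, 15, 178]), ([475.15, 359.7], [431, 324, 90, 76, 3153]), ([166.27, 347.41], [162, 343, 10, 10, 71])]
brass [([267.47, 151.17], [260, 146, 15, 12, 130]), ([259.95, 246.8], [250, 237, 24, 23, 347])]
```

View pics/cb.png

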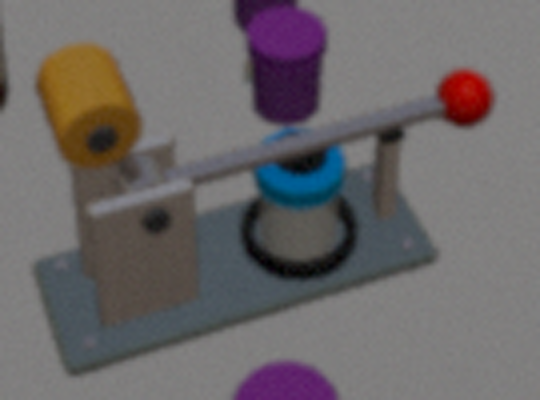

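View pics/ca.png

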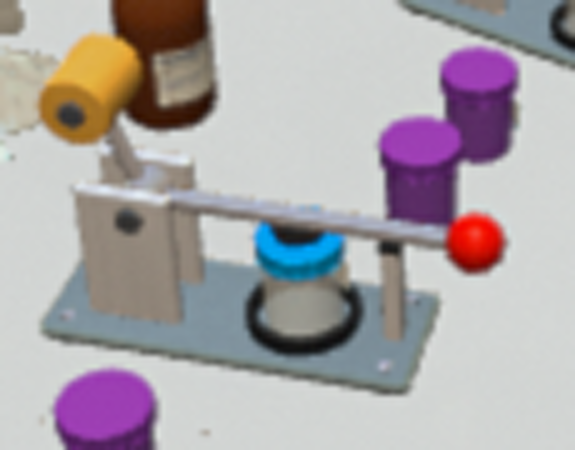

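The crops show the blue holder clearly. In cb (side) the near plate edge runs (75,365)–(436,252), and the hinge pin is at (157,220). In ca (scene) the edge runs (45,330)–(408,387), with the pin at (128,220).

Run:
```python
from h import *
C={n:read_camera(n) for n in("scene","side")};S,D=C["scene"],C["side"]
np.set_printoptions(precision=4,suppress=True)
A=lambda u,v:(220+(u+.5)/5-.5,185+(v+.5)/5-.5); B=lambda u,v:(240+(u+.5)/4-.5,225+(v+.5)/4-.5)
for nm,p,q in [("ball",(314.4,233.03),(355.93,248.55)),("white",(365.57,181.19),(340.92,174.75)),("pin",A(128,220),B(157,220)),("cw",(238.11,201.62),(259.95,246.8)),
  ("plate near back",A(43,333),B(75,367)),("plate near front",A(407,388),B(437,254)),("purplefront",A(418,140),B(286,30))]:
    print(nm,*tri([ray(S,*p),ray(D,*q)]))
for c,f,back,front in [(S,A,(43,327),(407,383)),(D,B,(72,360),(436,248))]:
    a=onz(c,*f(*back),.012);b=onz(c,*f(*front),.012);print("edge",a,b,np.degrees(np.arctan2(*(a-b)[[1,0]])))
# nest ring centre, outer ellipse at z~.02
print("ring",onz(S,*A(304,310),.02),onz(D,*B(299,230),.02))
```

```text
ball [0.5132 0.1145 0.0816] [0.4, 0.4]
white [ 0.5146 -0.1719  0.0816] [0.6, 0.6]
pin [0.666  0.1905 0.0806] [0.1, 0.1]
cw [0.6973 0.17   0.1404] [2.6, 2.6]
plate near back [0.7067 0.2185 0.0104] [1.4, 1.4]
plate near front [0.5276 0.1537 0.0091] [0.2, 0.2]
purplefront [0.601  0.0324 0.0579] [0.5, 0.5]
edge [0.7076 0.2181 0.012 ] [0.5279 0.1531 0.012 ] 19.891713957892957
edge [0.7083 0.2138 0.012 ] [0.5282 0.1525 0.012 ] 18.808136551665054
ring [0.5973 0.1438 0.02  ] [0.5983 0.1447 0.02  ]
```

Call:
{"api": "send_rows", "payload": {
  "steps": [
    [0.0854,[0.01,-0.01,0],[0,0,0]],
    [0.0854,[0.03,-0.03,0],[0,0,1]],
    [0.0854,[0.06,-0.06,0],[0,0,2]],
    [0.0854,[0.09,-0.09,0],[0,0,3]],
    [0.0854,[0.12,-0.12,0],[0,0,4]],
    [0.0854,[0.15,-0.15,0],[0,0,5]],
    [0.0854,[0.18,-0.18,0],[0,0,6]],
    [0.0854,[0.21,-0.21,0],[0,0,7]],
    [0.0854,[0.24,-0.24,0],[0,0,7]],
    [0.0854,[0.27,-0.27,0],[0,0,7]],
    [0.0854,[0.3,-0.3,0],[0,0,7]],
    [0.0854,[0.33,-0.33,0],[0,0,7]],
    [0.0854,[0.36,-0.36,0],[0,0,7]],
    [0.0854,[0.39,-0.385,0],[0,0,7]],
    [0.0854,[0.42,-0.41,0],[0,0,7]],
    [0.0854,[0.445,-0.43,0],[0,0,7]],
    [0.0854,[0.465,-0.445,0],[0,0,7]],
    [0.0854,[0.476,-0.454,0],[0,0,7]],
    [0.0854,[0.476,-0.454,0],[0,0,7]],
    [0.0854,[0.476,-0.454,0],[0,0,7]]
  ]
}}

```text
clock: 2.3
tcp_pos: [0.4798, 0.1025, 0.4046]
orientation: [0.0, 0.986, 0.168, -0.0]
ft_force: [0.3, -0.4, -0.2]
gripper_width: 1.0
finger_force: 0.0
```

Run:
```python
from h import *
c=read_camera("wrist");cv2.imwrite("pics/w1.png",c["image"][:,:,::-1]);print(red(c["image"]),blobs(c["image"],(95,150,80),(110,255,255)));s=read_state();print(s["tcp_pos"],s["orientation"],s["clock"])
for b,_ in red(c["image"]): print(b,onz(c,*b,.078))
```

```text
[([320.77, 152.62], [310, 142, 23, 23, 351]), ([569.15, 239.2], [558, 229, 23, 21, 372])] [([336.69, 59.69], [328, 35, 18, 49, 473]), ([308.63, 59.93], [300, 36, 18, 48, 431]), ([105.27, 196.58], [0, 179, 163, 57, 1549]), ([141.23, 184.45], [137, 183, 9, 4, 22]), ([78.83, 260.69], [0, 184, 170, 89, 1095]), ([51.52, 185.62], [45, 184, 13, 4, 29]), ([70.85, 199.42], [62, 198, 19, 5, 40]), ([83.81, 203.59], [78, 202, 14, 4, 27]), ([143.45, 211.88], [137, 206, 14, 13, 51]), ([65.52, 212.81], [62, 211, 8, 4, 21]), ([131.6, 212.15], [128, 211, 8, 4, 20]), ([54.35, 213.39], [48, 212, 13, 3, 23]), ([139.85, 223.7], [134, 215, 11, 21, 61]), ([149.79, 220.54], [148, 215, 4, 12, 24]), ([51.36, 220.45], [49, 217, 5, 8, 22]), ([62.37, 218.19], [54, 216, 18, 6, 43]), ([112.6, 221.23], [107, 220, 13, 5, 30]), ([42.1, 228.58], [38, 225, 9, 8, 40]), ([69.09, 226.17], [65, 225, 9, 4, 23]), ([84.93, 226.24], [75, 225, 23, 4, 54]), ([130.61, 228.65], [126, 224, 10, 12, 49]), ([101.08, 230.33], [94, 229, 13, 3, 24]), ([75.65, 237.06], [46, 233, 53, 10, 218]), ([100.93, 237.21], [97, 233, 8, 8, 29]), ([110.04, 239.32], [106, 233, 9, 12, 47]), ([57.55, 235.05], [54, 234, 8, 3, 20]), ([153.62, 242.29], [152, 237, 4, 12, 24]), ([133.58, 246.38], [130, 241, 9, 12, 45]), ([38.85, 247.48], [34, 242, 10, 12, 33]), ([53.75, 245.05], [47, 242, 14, 7, 40]), ([51.71, 254.3], [39, 246, 25, 16, 122]), ([71.81, 251.83], [64, 247, 18, 10, 59]), ([80.45, 251.05], [77, 250, 8, 3, 20]), ([91.17, 253.44], [86, 251, 12, 6, 36]), ([150.06, 254.62], [145, 250, 9, 11, 32]), ([100.17, 254.48], [96, 252, 8, 5, 23]), ([68.4, 255.5], [65, 254, 8, 4, 20]), ([89.63, 259.48], [84, 258, 12, 4, 27]), ([132.82, 264.55], [129, 262, 8, 7, 33])]
[0.47982577 0.10212472 0.40463078] [ 1.91726161e-04  9.85844152e-01  1.67664000e-01 -2.34538204e-04] 2.35
[320.77, 152.62] [0.51158856 0.11280532 0.078     ]
[569.15, 239.2] [ 0.51291345 -0.18366985  0.078     ]
```

View pics/w1.png

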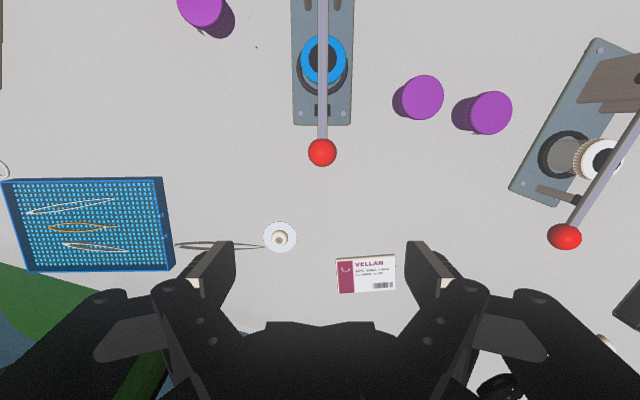

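The wrist view puts the ball at (321,153), centred between the fingers (midpoint column 320). The arm runs straight up the image, so the yaw is right, and I can descend over the ball.

Call:
{"api": "send_rows", "payload": {
  "steps": [
    [0.07,[0.015,0,0.015],[0,0,0]],
    [0.07,[0.03,0,0.04],[0,0,0]],
    [0.07,[0.0335,0.0005,0.065],[0,0,0]],
    [0.07,[0.0335,0.0005,0.09],[0,0,0]],
    [0.07,[0.0335,0.0005,0.11],[0,0,0]],
    [0.07,[0.0335,0.0005,0.13],[0,0,0]],
    [0.07,[0.0335,0.0005,0.145],[0,0,0]],
    [0.07,[0.0335,0.0005,0.155],[0,0,0]],
    [0.07,[0.0335,0.0005,0.165],[0,0,0]],
    [0.07,[0.0335,0.0005,0.174],[0,0,0]],
    [0.07,[0.0335,0.0005,0.174],[0,0,0]],
    [0.05,[0.0335,0.0005,0.174],[0,0,0]],
    [0.05,[0.0335,0.0005,0.174],[0,0,0]]
  ]
}}

```text
clock: 3.65
tcp_pos: [0.5124, 0.1134, 0.2314]
orientation: [0.0, 0.986, 0.168, 0.001]
ft_force: [-0.8, 0.0, -0.0]
gripper_width: 0.59
finger_force: 0.0
```

Run:
```python
from h import *
c=read_camera("wrist");w=c["image"];d=read_camera("side");print(red(w));s=read_state();print(s["tcp_pos"],s["ft_force"])
k=cv2.resize(d["image"][190:310,230:400],None,fx=3,fy=3)
cv2.imwrite("pics/w2.png",np.hstack([w[100:400,180:460],cv2.resize(k,(425,300))])[:,:,::-1])
```

```text
[([323.05, 270.47], [294, 244, 61, 53, 2353])]
[0.512326   0.11349025 0.23133786] [-0.36080317  0.2971677  -0.0007885 ]
```

View pics/w2.png

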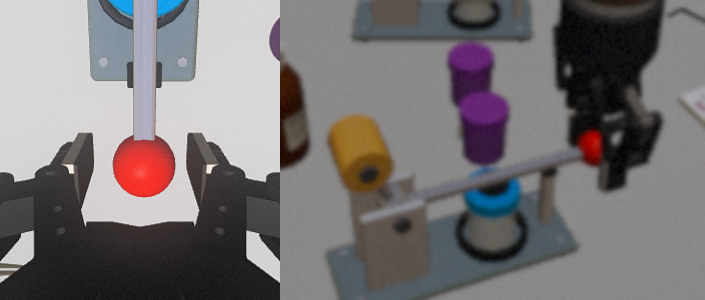

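Ball is centred at column 324 and the pads at 321, so I shift +1.5 mm in tool y and close.

Call:
{"api": "send_rows", "payload": {
  "steps": [
    [0.05,[0,0.0015,0],[0,0,0]],
    [0.042,[0,0.0015,0],[0,0,0]],
    [0.036,[0,0.0015,0],[0,0,0]],
    [0.033,[0,0.0015,0],[0,0,0]],
    [0.03,[0,0.0015,0],[0,0,0]],
    [0.025,[0,0.0015,0],[0,0,0]],
    [0.02,[0,0.0015,0],[0,0,0]],
    [0.02,[0,0.0015,0],[0,0,0]]
  ]
}}

```text
clock: 4.55
tcp_pos: [0.5127, 0.1117, 0.2311]
orientation: [0.0, 0.986, 0.168, 0.0]
ft_force: [-2.3, -4.9, 5.2]
gripper_width: 0.319
finger_force: 58.7
```

Run:
```python
from h import *
c=read_camera("wrist");w=c["image"];d=read_camera("side")["image"];e=read_camera("scene")["image"];print(red(w),red(d)[-1],red(e)[-1])
f=lambda i,x,y:cv2.resize(i[y:y+60,x:x+60],(300,300),interpolation=2)
cv2.imwrite("pics/w3.png",np.hstack([f(d,325,215),f(e,280,195),cv2.resize(w[200:340,250:390],(200,300))])[:,:,::-1])
```

```text
[([319.2, 268.78], [291, 242, 59, 55, 2499])] ([352.68, 247.45], [349, 242, 7, 13, 53]) ([248.21, 187.97], [243, 184, 14, 7, 29])
```

View pics/w3.png

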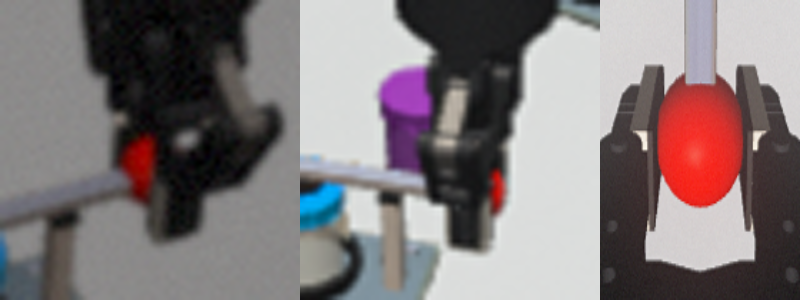

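Ball is well inside the pads. I'll lift it along the arc slowly, first to 0.6 rad.

Call:
{"api": "send_rows", "payload": {
  "steps": [
    [0.02,[0.0001,0,-0.0051],[0,0,0]],
    [0.02,[0.0003,0,-0.0102],[0,0,0]],
    [0.02,[0.0008,0,-0.017],[0,0,0]],
    [0.02,[0.0017,0,-0.0237],[0,0,0]],
    [0.02,[0.0027,0,-0.0304],[0,0,0]],
    [0.02,[0.0041,0,-0.0371],[0,0,0]],
    [0.02,[0.0057,0,-0.0437],[0,0,0]],
    [0.02,[0.0076,0,-0.0502],[0,0,0]],
    [0.02,[0.0103,0,-0.0583],[0,0,0]],
    [0.02,[0.0134,0,-0.0662],[0,0,0]],
    [0.02,[0.0169,0,-0.0739],[0,0,0]],
    [0.02,[0.0208,0,-0.0815],[0,0,0]],
    [0.02,[0.0251,0,-0.0889],[0,0,0]],
    [0.02,[0.0297,0,-0.096],[0,0,0]],
    [0.02,[0.0297,0,-0.096],[0,0,0]]
  ]
}}

```text
clock: 6.2
tcp_pos: [0.5412, 0.1217, 0.327]
orientation: [0.0, 0.986, 0.168, 0.001]
ft_force: [3.9, -4.1, -3.9]
gripper_width: 0.318
finger_force: 59.4
```

Run:
```python
from h import *
w=read_camera("wrist")["image"];print(red(w));s=read_state();print(s["tcp_pos"],s["ft_force"],s["gripper_width"],s["finger_force"])
d=read_camera("side")["image"];e=read_camera("scene")["image"]
cv2.imwrite("pics/w4.png",np.hstack([cv2.resize(d[150:330,230:410],(400,400)),cv2.resize(e[110:290,200:380],(400,400))])[:,:,::-1])
```

```text
[([319.19, 270.5], [291, 244, 58, 54, 2461]), ([620.24, 339.1], [598, 324, 42, 30, 875])]
[0.54089543 0.12156334 0.32641385] [ 4.23235772 -4.51446351 -4.28137026] 0.31595370457343325 59.44985747337341
```

View pics/w4.png

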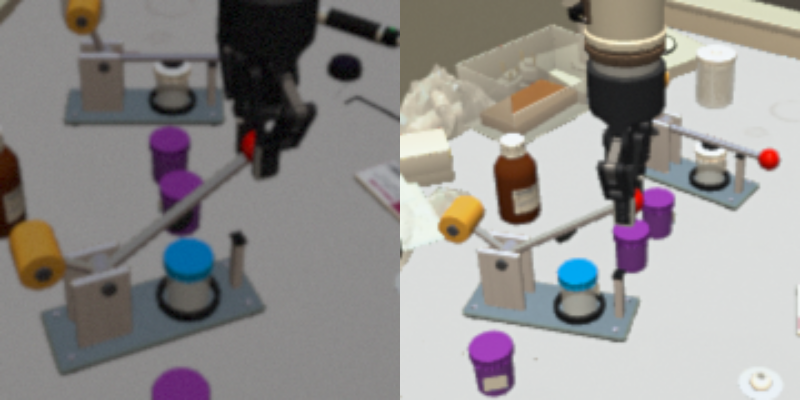

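The arm is at about 0.6 rad. The pot is standing and the white arm is still down. Continuing to 1.2 rad.

Call:
{"api": "send_rows", "payload": {
  "steps": [
    [0.02,[0.005,0,-0.0069],[0,0,0]],
    [0.02,[0.0103,0,-0.0135],[0,0,0]],
    [0.02,[0.0159,0,-0.0199],[0,0,0]],
    [0.02,[0.0219,0,-0.026],[0,0,0]],
    [0.02,[0.0281,0,-0.0317],[0,0,0]],
    [0.02,[0.0346,0,-0.0372],[0,0,0]],
    [0.02,[0.0414,0,-0.0423],[0,0,0]],
    [0.02,[0.0484,0,-0.047],[0,0,0]],
    [0.02,[0.0557,0,-0.0515],[0,0,0]],
    [0.02,[0.0632,0,-0.0555],[0,0,0]],
    [0.02,[0.0709,0,-0.0592],[0,0,0]],
    [0.02,[0.0787,0,-0.0624],[0,0,0]],
    [0.02,[0.0787,0,-0.0624],[0,0,0]],
    [0.02,[0.0787,0,-0.0624],[0,0,0]],
    [0.02,[0.0787,0,-0.0624],[0,0,0]]
  ]
}}

```text
clock: 7.85
tcp_pos: [0.6149, 0.1471, 0.3852]
orientation: [0.0, 0.986, 0.167, -0.001]
ft_force: [8.9, -5.6, -12.6]
gripper_width: 0.298
finger_force: 59.7
```

The wrist force is purely radial (my arc is a few mm too wide). I'll relieve it slightly, then open.

Call:
{"api": "send_rows", "payload": {
  "steps": [
    [0.02,[0.001,0,0.002],[0,0,0]],
    [0.02,[0.0015,0,0.004],[0,0,0]],
    [0.04,[0.0015,0,0.004],[0,0,0]],
    [0.06,[0.0015,0,0.004],[0,0,0]],
    [0.08,[0.0015,0,0.004],[0,0,0]],
    [0.08,[0.0015,0,0.004],[0,0,0]],
    [0.08,[0.0015,0,0.004],[0,0,0]],
    [0.08,[-0.01,0,0],[0,0,0]],
    [0.08,[-0.03,0,-0.005],[0,0,0]],
    [0.08,[-0.05,0,-0.01],[0,0,0]],
    [0.08,[-0.08,0,-0.015],[0,0,0]],
    [0.08,[-0.11,0,-0.02],[0,0,0]],
    [0.08,[-0.14,0,-0.02],[0,0,0]],
    [0.08,[-0.16,0,-0.02],[0,0,0]],
    [0.08,[-0.17,0,-0.02],[0,0,0]],
    [0.08,[-0.17,0,-0.02],[0,0,0]],
    [0.08,[-0.17,0,-0.02],[0,0,0]],
    [0.08,[-0.17,0,-0.02],[0,0,0]],
    [0.08,[-0.17,0,-0.02],[0,0,0]],
    [0.08,[-0.17,0,-0.02],[0,0,0]]
  ]
}}

```text
clock: 9.85
tcp_pos: [0.4548, 0.0917, 0.409]
orientation: [-0.0, 0.986, 0.168, -0.0]
ft_force: [-0.9, -0.3, 0.1]
gripper_width: 0.936
finger_force: 0.0
```

Call:
{"api": "send_rows", "payload": {
  "steps": [
    [0.08,[0,0,0],[0,0,0]],
    [0.08,[0,0,0],[0,0,0]],
    [0.08,[0,0,0],[0,0,0]],
    [0.08,[0,0,0],[0,0,0]],
    [0.08,[0,0,0],[0,0,0]],
    [0.08,[0,0,0],[0,0,0]],
    [0.08,[0,0,0],[0,0,0]],
    [0.08,[0,0,0],[0,0,0]],
    [0.08,[0,0,0],[0,0,0]],
    [0.08,[0,0,0],[0,0,0]]
  ]
}}

```text
clock: 10.85
tcp_pos: [0.4544, 0.0916, 0.4091]
orientation: [0.0, 0.986, 0.168, 0.0]
ft_force: [0.3, -0.0, -0.1]
gripper_width: 0.933
finger_force: 0.0
```

Run:
```python
from h import *
d=read_camera("side")["image"];e=read_camera("scene")["image"];print(red(d),red(e)[-3:],read_state()["ft_force"])
cv2.imwrite("pics/w5.png",np.hstack([cv2.resize(d[130:330,200:400],(400,400)),cv2.resize(e[90:290,200:400],(400,400))])[:,:,::-1])
```

```text
[([340.86, 175.11], [337, 171, 9, 9, 63]), ([243.08, 205.66], [235, 198, 17, 16, 208])] [([19.77, 159.03], [12, 157, 17, 6, 60]), ([223.39, 163.73], [218, 159, 12, 11, 107]), ([365.57, 181.19], [362, 178, 8, 8, 53])] [-0.52313044  0.14824328 -0.41356392]
```

View pics/w5.png

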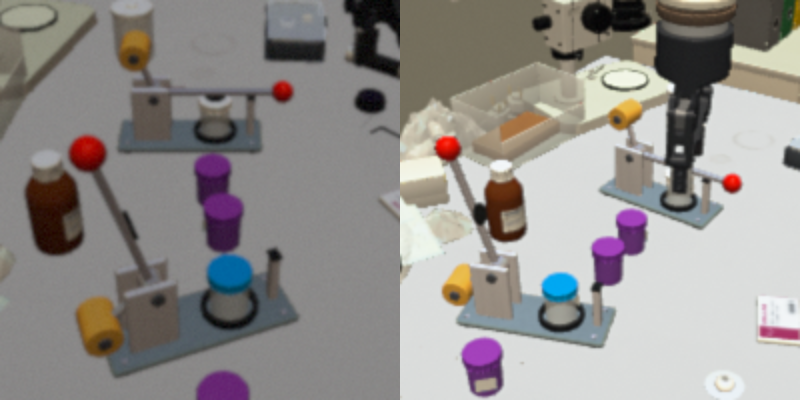

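The blue pot's arm is open past vertical, with its ball at side (243,206). The pot is in its nest, the white arm is down, and the robot is clear.

Run:
```python
from h import *
d=read_camera("side")["image"];print(red(d)[-1]);print(sign_off())
```

```text
([243.1, 205.72], [235, 198, 17, 16, 207])
the job is handed in; nothing more can be done
None
```

The arm over the blue-lidded pot now rests open by itself, the pot stands in its nest, the white-lidded pot's arm is still down, and I handed the job in at about 11 s.

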